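Find the full bolt carton by hefting

TASK

Three identical closed cartons of bolts stand on the bench; one is still full and so clearly the heaviest, the other two are part-used. Heft them to find out which is which, set the two lighter ones down, without dropping them, lids up and side by side on the floor of the grey crate, and finish holding the full one up level in the gripper, about 20 cm above the bench, for a picker to take. Leave everything else on the bench where it is.

Things in the scene. Friction and masses are not known exactly. Their poses are not given: they have to be found in the camera images.
- carton_a: One of three look-alike closed cartons of bolts: brown cardboard, paler taped lid (top 22 mm), white label on each end; 60 (own x) by 100 (own y) by 65 mm high, rigid. Origin: centre of underside. At the start own y is within 0.4 rad of world y and there is 30 mm free beside the middle of both long sides (own +x, -x). Places are shuffled. Just one is full, 0.79 to 0.92 kg; the others weigh 0.35 to 0.58 kg.
- carton_b: One of three look-alike closed cartons of bolts: brown cardboard, paler taped lid (top 22 mm), white label on each end; 60 (own x) by 100 (own y) by 65 mm high, rigid. Origin: centre of underside. At the start own y is within 0.4 rad of world y and there is 30 mm free beside the middle of both long sides (own +x, -x). Places are shuffled. Just one is full, 0.79 to 0.92 kg; the others weigh 0.35 to 0.58 kg.
- carton_c: One of three look-alike closed cartons of bolts: brown cardboard, paler taped lid (top 22 mm), white label on each end; 60 (own x) by 100 (own y) by 65 mm high, rigid. Origin: centre of underside. At the start own y is within 0.4 rad of world y and there is 30 mm free beside the middle of both long sides (own +x, -x). Places are shuffled. Just one is full, 0.79 to 0.92 kg; the others weigh 0.35 to 0.58 kg.
- crate: Empty open grey plastic crate for part-used cartons, 300 (own x) by 200 (own y) by 75 mm high, walls and floor 5 mm; fixed, at the robot's right, own x within 0.25 rad of world x. Origin: centre of underside. Two cartons fit side by side, centred 70 mm either side of its middle along own x, their 100 mm side along its y.
- crate_in (a point): Centre of the crate's inner floor, 5 mm above the bench; axes as the crate's.
- cutters: Pair of side cutters with black handles lying flat, about 150 mm long (own x, jaws to +x), 60 mm wide, 17 mm high; origin under the pivot. Not part of the job: leave it where it is.
- tape_roll: Roll of brown packing tape lying flat, 104 mm across, 48 mm high, hole 76 mm; origin at the centre of its underside. Not part of the job: leave it where it is.
- battery: Black battery pack of a cordless tool, 115 (own x) by 75 by 60 mm high; origin at the centre of its underside. Not part of the job: leave it where it is.
- washer_jar: Clear jar of washers with a white cap, 68 mm across, 85 mm high; origin at the centre of its underside. Not part of the job: leave it where it is.
- big_bolt: Large steel hex bolt standing on its head (34 mm across corners), 93 mm high; origin at the centre of its underside. Not part of the job: leave it where it is.
- knife: Black utility knife lying flat, 147 mm long (own x), 26 mm wide, 17 mm high; origin near its middle, on the underside. Not part of the job: leave it where it is.
Mind the look-alikes: they are no part of the job. Leave any blue or red look-alike of the carton_c alone.

How it is judged:
By the outcome, as a careful person would: the job done as asked, in the order asked, and still so for the second after the job is handed in, while the arm keeps its last pose, push and grip.
It also fails if it takes over 72 s, if anything falls off the work surface, if the arm or the gripper's body presses on something with over 40 N, if the wrist force passes 120 N, or if a joint passes its speed limit or range.

ROBOT

A 6-joint arm with a two-finger parallel gripper is mounted at the origin on the work surface. World frame = base frame: x ahead of the robot, y to its left, z up, the work surface at z = 0. Lengths are in m, angles in rad, forces in N, time in s.
With the tool pointing down it reaches from about 0.35 to 0.875 m from the base axis. Payload 15.5 kg.
Tool frame: the origin (TCP) lies at the very end of the fingers, on their centre line; the grasp point (between the pads) lies 19 mm behind it; x points along the fingers, y is the direction in which the jaws open and shut, and the axes are right-handed (so a half turn about x gives the same grasp; the last joint's range is limited). The gripper opens to 85 mm and grips with 20 to 120 N. Pads are 22 mm wide; open, the fingers measure 114 mm over their backs; the gripper's body (76 mm by 85 mm) begins 54 mm behind the grasp point. The pads swing forward as they close: fully open they stand 13 mm farther back than shut.
Start: joints at [1.044, 0.494, 1.345, -0, 1.302, -0.096], TCP at [0.261, 0.568, 0.231] pointing down, gripper open.
Joint ranges: [-2.91, 2.91], [-0.82, 2.16], [0.22, 2.67], [-1.22, 4.37], [0.12, 2.79], [-3.08, 3.08]. Speed limits (rad/s): [1.89, 1.89, 2.57, 3.01, 3.01, 3.01].

INTERFACE

Orientations are given as a 3x3 rotation matrix whose columns are the frame's x, y, z axes.
In Python, from station import bot gives the robot as it stands.
- The arm moves only by the tool arm_command, never from a script. Its argument "motion" is one flat list of numbers, 5 for each row, row after row: the shift along the world's x, y, z in cm, then the turn about the world's z in rad, then the opening, from 0 (shut) to 1 (fully open). In form: [x, y, z, roll, hand, x, y, z, roll, hand, ...]. A call has exactly 8 rows; each row is the pose to reach, as a shift and turn from the pose commanded when the call began; what a row does not reach only later rows make up. A row lasts 1/12 s, in which the tool goes at most 41.7 mm and 7.16 degrees, less where a joint would pass 70% of its speed; a pose out of reach is approached as far as the arm can. A call with a gripper value outside its range is refused whole. The fingers move at their own pace and stop on an object; "grip_force" is the grip in N (left out, the last holds). Time passes only in rows, so rows that repeat a pose let the fingers close, or fill a call up. It gives the time, the measured TCP pose, the force and the opening at its end, in the units of the state.
- bot.state(): the state, without advancing time (a new reading comes with each control period).
- bot.camera(name): name is "side" or "top"; returns a dict with "img" (400x640x3 uint8, blue, green, red), "intrinsics" (3x3 intrinsics, pixels), "R" (3x3) and "t" (3): a world point X has camera coordinates R X + t. Camera axes: x right, y down, z forward; pixel columns grow to the right and rows downward; lengths in m; the calibration is good to about 2 mm. A picture is of the moment at which its call begins. There is no depth.
- bot.hand_in(): hands the job in, once; it reports no verdict.
The state is a dict: "clock": time; "joint_positions": joint angles; "joint_vel": joint speeds; "effort": joint torques, N m; "position": TCP position; "eef_rot": TCP orientation; "force": force on the tool from outside, world axes, zero at the start; "torque": the same for the moment, N m; "gripper_width": finger opening in m.
Only numpy, scipy, OpenCV 4.12 (cv2) and the standard library are available. Lean on these libraries where they do the work, as an engineer would, in place of code of your own. Each camera call takes 0.05 s, during which the arm holds its last target. There are 200 camera calls.

## Working session

There is one attempt and no reset: what is moved stays moved. The work goes in short steps, Python scripts to look and compute and a tool call to move; the robot and the scene stay as the last step left them, time stands still between calls to the robot, and variables do not carry over. Pictures are saved under pics/ and viewed, about 8 in all and at most 12, crops included, and the job is handed in when it is done.

Besides the shell and the picture viewer there is one more tool, called after ">>>" as a command line: name --argument value ..., lists and objects as JSON in quotes. arm_command: Moves the arm, as the interface text tells. Its arguments: {"type":"object","properties":{"motion":{"type":"array"},"grip_force":{"type":"number"}},"required":["motion"]}

```bash
mkdir -p pics; cat > h.py <<'E'
import numpy as np,cv2
from station import bot
def px2w(c,u,v,z):
    K,R,t=map(np.array,(c["intrinsics"],c["R"],c["t"])); d=R.T@np.linalg.solve(K,[u,v,1.]); o=-R.T@t
    return o+d*(z-o[2])/d[2]
def w2px(c,X):
    K,R,t=map(np.array,(c["intrinsics"],c["R"],c["t"])); p=K@(R@np.array(X)+t); return p[:2]/p[2]
def crop(c,n,x0,y0,x1,y1,s): cv2.imwrite("pics/"+n,cv2.resize(c["img"][y0:y1,x0:x1],None,fx=s,fy=s,interpolation=cv2.INTER_CUBIC))
E
python3 - <<'E'
from h import *
for n in("top","side"):
    c=bot.camera(n); cv2.imwrite(f"pics/{n}0.png",c["img"]); print(n,-np.array(c["R"]).T@c["t"],np.array(c["R"]).round(2).tolist(),c["intrinsics"])
s=bot.state(); print(s)
E
```

```text
top [0.45699217 0.07514519 1.08840951] [[-0.03, -1.0, 0.01], [-1.0, 0.03, -0.07], [0.07, -0.01, -1.0]] [[426.58345044   0.         323.41111302]
 [  0.         426.58345044 204.45413592]
 [  0.           0.           1.        ]]
side [0.38225455 1.23996584 1.01583469] [[-0.99, -0.14, 0.01], [-0.1, 0.63, -0.77], [0.1, -0.77, -0.64]] [[510.6291364    0.         320.97584122]
 [  0.         510.6291364  199.89895001]
 [  0.           0.           1.        ]]
{'clock': 0.1, 'joint_positions': array([ 1.04452290e+00,  4.94124031e-01,  1.34604628e+00,  5.09593422e-06,
        1.30251506e+00, -9.55006754e-02]), 'joint_vel': array([-0.00019458, -0.00249233,  0.00010186,  0.00049559, -0.00044106,
        0.00131426]), 'effort': array([ 1.21495032e-03, -8.83584023e+01, -3.84559608e+01, -4.57004226e-04,
        5.18856134e-03,  1.22910419e-04]), 'position': array([0.26081936, 0.56762887, 0.23076579]), 'eef_rot': array([[-5.53134956e-04,  4.17574014e-01,  9.08642745e-01],
       [-9.42385342e-04,  9.08642262e-01, -4.17574366e-01],
       [-9.99999403e-01, -1.08726658e-03, -1.09086168e-04]]), 'force': array([-0.12231784,  0.48059654,  0.33530086]), 'torque': array([ 0.05878949, -0.03265323,  0.025597  ]), 'gripper_width': 0.08538919592310401}
```

View pics/top0.png

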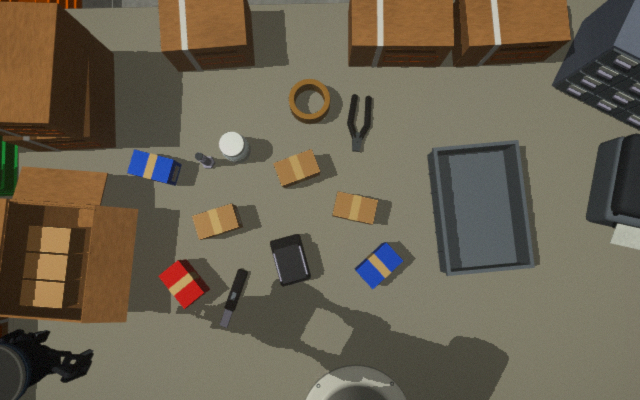

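View pics/side0.png

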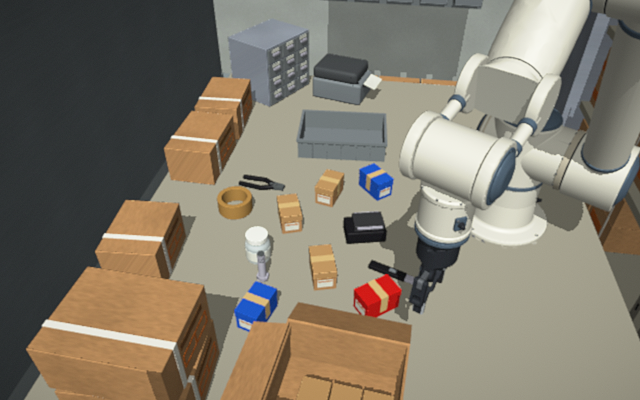

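The top view shows three brown cartons at about (217,221), (297,168) and (356,207). The blue ones (153,167), (380,265) and the red one (182,284) are look-alikes to leave alone. The big shipping boxes are far larger, so they aren't candidates. The crate is at (482,207). I'll enlarge to confirm.

```bash
python3 - <<'E'
from h import *
c=bot.camera("top"); crop(c,"top1.png",185,135,395,290,3.8); crop(c,"top2.png",420,130,545,285,3.8)
a=cv2.imread("pics/top1.png");b=cv2.imread("pics/top2.png");print(a.shape,b.shape)
E
```

```text
(589, 798, 3) (589, 475, 3)
```

View pics/top1.png

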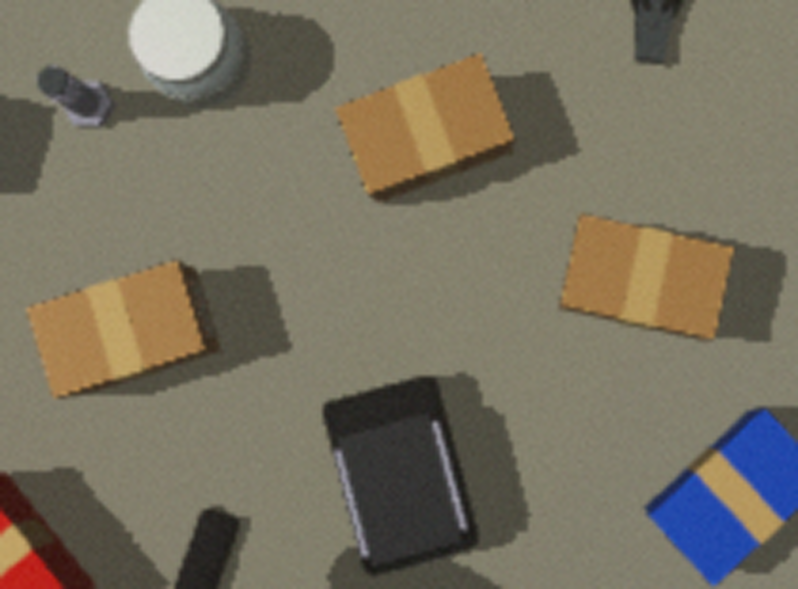

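View pics/top2.png

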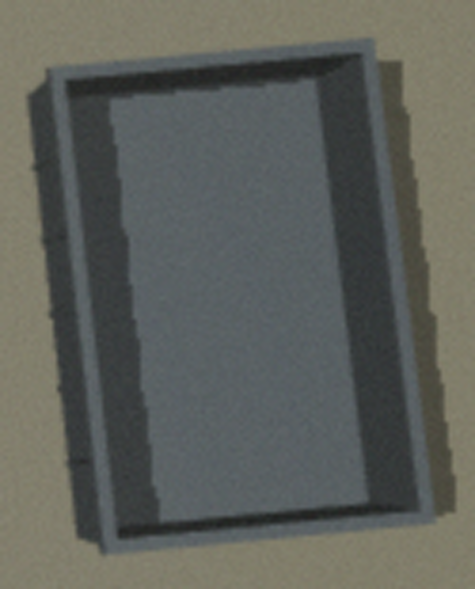

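All three are brown with the paler tape stripe and the right size. Carton lid corners in the first crop are L (27,308)-(58,397), M (338,107)-(513,140) and R (580,215)-(714,338). Crate rim corners in the second crop are (48,70), (373,40), (434,520) and (103,553).

```bash
python3 - <<'E'
from h import *
c=bot.camera("top")
def rect(P,x0,y0,z):
    P=np.array([px2w(c,(u+.5)/3.8-.5+x0,(v+.5)/3.8-.5+y0,z)[:2] for u,v in P],np.float32)
    m=P.mean(0); e1=(P[1]-P[0]+P[2]-P[3])/2; e2=(P[0]-P[3]+P[1]-P[2])/2
    print(m.round(4),"len",np.linalg.norm(e1).round(3),np.linalg.norm(e2).round(3),"angles",np.arctan2(e1[1],e1[0]).round(3),np.arctan2(e2[1],e2[0]).round(3))
rect([(27,308),(178,261),(204,347),(58,397)],185,135,.065)
rect([(338,107),(483,56),(513,140),(372,194)],185,135,.065)
rect([(580,215),(733,246),(714,338),(561,308)],185,135,.065)
rect([(48,70),(373,40),(434,520),(103,553)],420,130,.075)
s=bot.state();print(s["position"],np.arctan2(s["eef_rot"][1,1],s["eef_rot"][0,1]))
E
```

```text
[0.4972 0.3261] len 0.098 0.058 angles -1.279 0.305
[0.6219 0.1282] len 0.097 0.059 angles -1.241 0.333
[ 0.521  -0.0091] len 0.099 0.06 angles -1.794 -0.234
[ 0.5141 -0.3132] len 0.208 0.304 angles -1.501 0.067
[0.26089527 0.56775288 0.23093131] 1.1400424786627086
```

>>> arm_command --motion '[13,-13,-3,-0.843,0.9,13,-13,-3,-0.843,0.9,13,-13,-3,-0.843,0.9,13,-13,-3,-0.843,0.9,13,-13,-3,-0.843,0.9,13,-13,-3,-0.843,0.9,13,-13,-3,-0.843,0.9,13,-13,-3,-0.843,0.9]' --grip_force 70

```text
clock: 0.87
position: [0.3914, 0.4374, 0.2011]
eef_rot: [[-0.0, 0.958, 0.287], [-0.0, 0.287, -0.958], [-1.0, -0.0, 0.0]]
force: [0.4, -0.6, 1.1]
gripper_width: 0.077
```

>>> arm_command --motion '[10.6,-11.2,-7,0,0.9,10.6,-11.2,-7,0,0.9,10.6,-11.2,-7,0,0.9,10.6,-11.2,-7,0,0.9,10.6,-11.2,-7,0,0.9,10.6,-11.2,-7,0,0.9,10.6,-11.2,-7,0,0.9,10.6,-11.2,-7,0,0.9]'

```text
clock: 1.53
position: [0.4965, 0.3269, 0.1318]
eef_rot: [[0.0, 0.955, 0.295], [0.0, 0.295, -0.955], [-1.0, 0.001, -0.0]]
force: [-0.1, -0.1, 0.4]
gripper_width: 0.0768
```

```bash
python3 - <<'E'
from h import *
c=bot.camera("side"); u,v=w2px(c,[.497,.326,.05]).astype(int); print(u,v)
crop(c,"s1.png",u-80,v-80,u+80,v+60,4)
E
```

```text
323 261
```

View pics/s1.png

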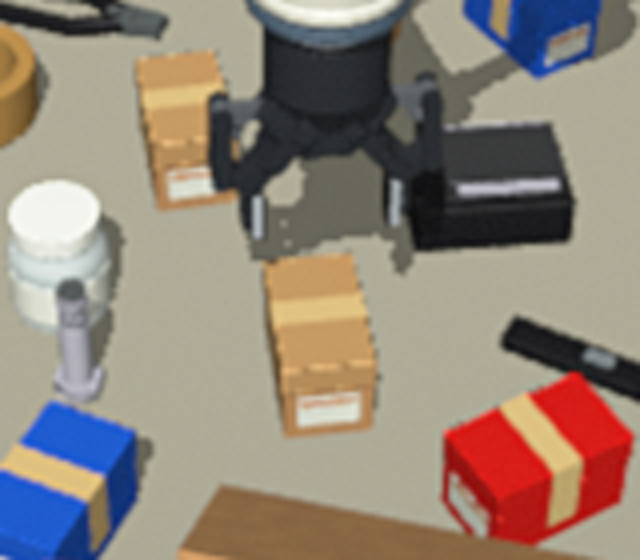

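The open fingers straddle the brown carton (lid centre at crop (312,312)), with both sides clear.

>>> arm_command --motion '[0,0,-3,0,0.9,0,0,-6.5,0,0.9,0,0,-9.2,0,0.9,0,0,-10.8,0,0.9,0,0,-11.6,0,0.9,0,0,-11.6,0,0.9,0,0,-11.6,0,0.5,0,0,-11.6,0,0.5]'

```text
clock: 2.25
position: [0.498, 0.3269, 0.0171]
eef_rot: [[0.003, 0.956, 0.293], [0.001, 0.293, -0.956], [-1.0, 0.003, -0.001]]
force: [0.5, -0.4, -6.3]
gripper_width: 0.0593
```

>>> arm_command --motion '[0,0,0,0,0.4,0,0,0,0,0.3,0,0,0,0,0.3,0,0,0,0,0.3,0,0,0,0,0.3,0,0,0,0,0.3,0,0,0,0,0.3,0,0,0,0,0.3]'

```text
clock: 2.92
position: [0.4979, 0.3268, 0.017]
eef_rot: [[0.003, 0.956, 0.293], [0.002, 0.293, -0.956], [-1.0, 0.003, -0.001]]
force: [-0.2, 2.8, 9.5]
gripper_width: 0.0592
```

Gripped (59 mm). Next: a slow lift, then a settle.

>>> arm_command --motion '[0,0,0.5,0,0.3,0,0,1.5,0,0.3,0,0,3,0,0.3,0,0,5,0,0.3,0,0,7,0,0.3,0,0,9,0,0.3,0,0,10.5,0,0.3,0,0,11.2,0,0.3]'

```text
clock: 3.58
position: [0.4975, 0.3261, 0.1301]
eef_rot: [[0.002, 0.956, 0.293], [0.001, 0.293, -0.956], [-1.0, 0.003, -0.0]]
force: [0.2, 0.7, -8.3]
gripper_width: 0.0591
```

>>> arm_command --motion '[0,0,0.3,0,0.3,0,0,0.3,0,0.3,0,0,0.3,0,0.3,0,0,0.3,0,0.3,0,0,0.3,0,0.3,0,0,0.3,0,0.3,0,0,0.3,0,0.3,0,0,0.3,0,0.3]'

```text
clock: 4.25
position: [0.4969, 0.3259, 0.13]
eef_rot: [[-0.0, 0.956, 0.293], [-0.0, 0.293, -0.956], [-1.0, -0.0, 0.0]]
force: [-0.9, -0.9, -8.3]
gripper_width: 0.0594
```

```bash
python3 - <<'E'
from h import *
for i in range(4):
    s=bot.state(); print(s["clock"],s["force"].round(2),s["torque"].round(2),s["effort"][1].round(2),s["gripper_width"]); c=bot.camera("side")
crop(c,"s2.png",230,150,410,300,4)
E
```

```text
4.25 [-0.87 -0.85 -8.32] [-0.01 -0.04 -0.01] -91.49 0.05936109864961551
4.3 [-0.28 -0.67 -7.28] [-0.01  0.   -0.02] -91.49 0.05908882289358283
4.35 [-0.03 -0.53 -7.57] [ 0.01 -0.02 -0.06] -91.51 0.05890686159512243
4.4 [ 0.65 -0.27 -7.22] [-0.01 -0.05 -0.05] -91.53 0.05931094441673986
```

View pics/s2.png

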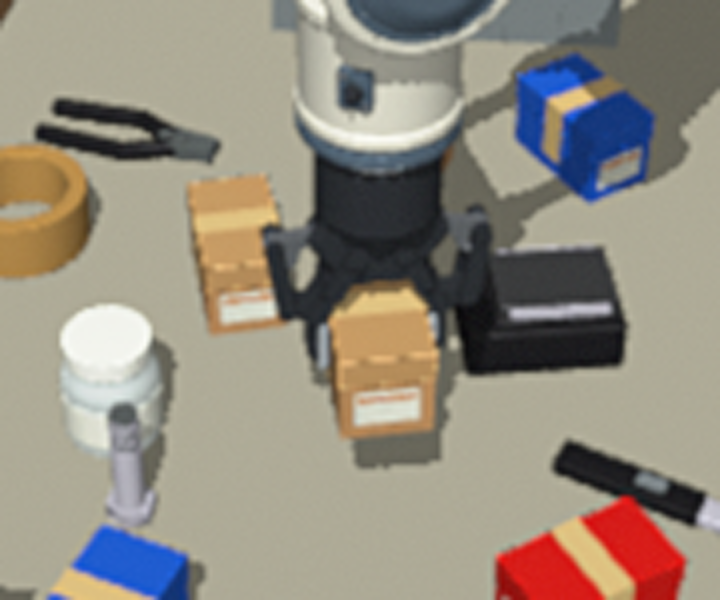

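The side view shows carton L held level and clear. The heft reads about 7.7 N, so about 0.79 kg, well above the 5.7 N limit for a light one. L looks like the full one. I'll set it back in place and check against the others.

>>> arm_command --motion '[0,0,-2.5,0,0.3,0,0,-5.5,0,0.3,0,0,-8,0,0.3,0,0,-9.8,0,0.3,0,0,-10.7,0,0.3,0,0,-11.2,0,0.3,0,0,-11.4,0,0.3,0,0,-11.4,0,0.3]'

```text
clock: 5.12
position: [0.4972, 0.326, 0.0174]
eef_rot: [[0.001, 0.956, 0.293], [0.0, 0.293, -0.956], [-1.0, 0.001, -0.0]]
force: [0.2, -0.2, -8.2]
gripper_width: 0.0592
```

>>> arm_command --motion '[0,0,0,0,0.9,0,0,0,0,0.9,0,0,0,0,0.9,0,0,0,0,0.9,0,0,3,0,0.9,0,0,6.5,0,0.9,0,0,10,0,0.9,0,0,12,0,0.9]'

```text
clock: 5.78
position: [0.4981, 0.3265, 0.1401]
eef_rot: [[0.003, 0.956, 0.293], [0.002, 0.293, -0.956], [-1.0, 0.004, -0.001]]
force: [1.1, 0.4, 1.0]
gripper_width: 0.0769
```

>>> arm_command --motion '[12.5,-19.8,0,0.034,0.9,12.5,-19.8,0,0.034,0.9,12.5,-19.8,0,0.034,0.9,12.5,-19.8,0,0.034,0.9,12.5,-19.8,0,0.034,0.9,12.5,-19.8,0,0.034,0.9,12.5,-19.8,0,0.034,0.9,12.5,-19.8,0,0.034,0.9]'

```text
clock: 6.45
position: [0.6227, 0.1265, 0.1363]
eef_rot: [[0.0, 0.947, 0.323], [0.0, 0.323, -0.947], [-1.0, 0.0, 0.0]]
force: [-0.8, -0.5, 0.3]
gripper_width: 0.0766
```

>>> arm_command --motion '[0,0,0,0,0.9,0,0,-3,0,0.9,0,0,-6.5,0,0.9,0,0,-9.5,0,0.9,0,0,-11,0,0.9,0,0,-12,0,0.9,0,0,-12,0,0.9,0,0,-12,0,0.9]'

```text
clock: 7.12
position: [0.622, 0.1287, 0.0168]
eef_rot: [[0.0, 0.945, 0.326], [0.0, 0.326, -0.945], [-1.0, 0.0, -0.0]]
force: [-0.3, 0.3, 1.3]
gripper_width: 0.0771
```

>>> arm_command --motion '[0,0,0,0,0.4,0,0,0,0,0.3,0,0,0,0,0.3,0,0,0,0,0.3,0,0,0,0,0.3,0,0,0.5,0,0.3,0,0,1.5,0,0.3,0,0,3,0,0.3]'

```text
clock: 7.78
position: [0.6212, 0.1278, 0.0466]
eef_rot: [[-0.002, 0.946, 0.325], [-0.0, 0.325, -0.946], [-1.0, -0.002, -0.0]]
force: [-0.1, -0.2, -5.5]
gripper_width: 0.0592
```

>>> arm_command --motion '[0,0,2,0,0.3,0,0,4.5,0,0.3,0,0,7,0,0.3,0,0,9,0,0.3,0,0,10,0,0.3,0,0,10,0,0.3,0,0,10,0,0.3,0,0,10,0,0.3]'

```text
clock: 8.45
position: [0.6212, 0.1278, 0.1451]
eef_rot: [[-0.002, 0.946, 0.325], [-0.0, 0.325, -0.946], [-1.0, -0.002, -0.0]]
force: [0.1, 0.2, -5.3]
gripper_width: 0.0595
```

```bash
python3 - <<'E'
from h import *
F=[]
for i in range(6):
    s=bot.state(); F.append(s["force"]); c=bot.camera("side")
print(np.array(F).round(1)[:,2],np.mean(F,0),s["position"],s["gripper_width"],s["joint_positions"].round(2))
cv2.imwrite("pics/s3.png",c["img"])
E
```

```text
[-5.3 -5.4 -5.5 -5.4 -5.5 -5.4] [ 0.16352051  0.1396894  -5.41310278] [0.62160305 0.12784728 0.14537556] 0.05950927842773757 [ 0.11  0.6   1.41  0.    1.13 -0.22]
```

M reads 5.4 N, about 0.55 kg, so it's light. It goes in the far slot.

>>> arm_command --motion '[-0.2,-2,0,-0.05,0.3,-0.5,-5.5,0,-0.1,0.3,-0.8,-9,0,-0.15,0.3,-1.1,-12.5,0,-0.2,0.3,-1.4,-16,0,-0.263,0.3,-1.7,-19.5,0,-0.263,0.3,-2,-23,0,-0.263,0.3,-2.3,-26,0,-0.263,0.3]'

```text
clock: 9.42
position: [0.5986, -0.1344, 0.1461]
eef_rot: [[-0.0, 0.998, 0.067], [-0.0, 0.067, -0.998], [-1.0, -0.0, 0.0]]
force: [1.0, -0.3, -5.2]
gripper_width: 0.0594
```

>>> arm_command --motion '[-0.5,-3.5,0,0,0.3,-0.9,-7,0,0,0.3,-1.1,-10.5,0,0,0.3,-1.3,-13.5,0,0,0.3,-1.4,-16,0,0,0.3,-1.5,-17.2,0,0,0.3,-1.5,-17.6,0,0,0.3,-1.5,-17.6,0,0,0.3]'

```text
clock: 10.08
position: [0.5838, -0.3086, 0.1459]
eef_rot: [[-0.0, 0.998, 0.067], [0.0, 0.067, -0.998], [-1.0, -0.0, -0.0]]
force: [-0.1, 0.1, -5.7]
gripper_width: 0.0596
```

```bash
python3 - <<'E'
from h import *
c=bot.camera("side"); s=bot.state(); print(s["position"],np.arctan2(s["eef_rot"][1,1],s["eef_rot"][0,1]),s["force"])
crop(c,"s4.png",240,60,440,210,4)
E
```

```text
[ 0.5839065  -0.30761075  0.1459759 ] 0.06770230351805578 [ 0.18250711  0.33619569 -5.33347789]
```

View pics/s4.png

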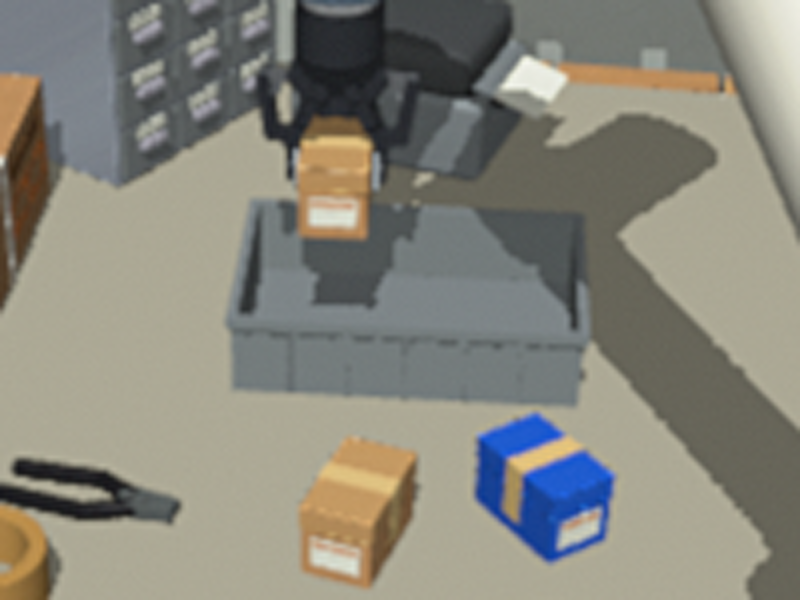

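The carton hangs level over the far (left-hand) half of the crate, at crop (335,190). I'll lower it.

>>> arm_command --motion '[0,0,-2.5,0,0.3,0,0,-5.5,0,0.3,0,0,-8.2,0,0.3,0,0,-10.2,0,0.3,0,0,-11.3,0,0.3,0,0,-12,0,0.3,0,0,-12.2,0,0.3,0,0,-12.2,0,0.3]'

```text
clock: 10.8
position: [0.5844, -0.3079, 0.0248]
eef_rot: [[0.0, 0.998, 0.068], [-0.0, 0.068, -0.998], [-1.0, 0.0, 0.0]]
force: [0.4, -0.8, -4.8]
gripper_width: 0.0593
```

>>> arm_command --motion '[0,0,0,0,0.3,0,0,-0.1,0,0.3,0,0,-0.1,0,0.3,0,0,-0.2,0,0.3,0,0,-0.2,0,0.3,0,0,-0.25,0,0.3,0,0,-0.25,0,0.3,0,0,-0.25,0,0.3]'

```text
clock: 11.47
position: [0.5843, -0.3084, 0.0232]
eef_rot: [[0.001, 0.998, 0.068], [-0.001, 0.068, -0.998], [-1.0, 0.001, 0.001]]
force: [-4.8, 2.7, 12.5]
gripper_width: 0.0591
```

>>> arm_command --motion '[0,0,0,0,0.85,0,0,0,0,0.85,0,0,0,0,0.85,0,0,0,0,0.85,0,0,2,0,0.85,0,0,5,0,0.85,0,0,9,0,0.85,0,0,12.5,0,0.85]'

```text
clock: 12.13
position: [0.5838, -0.308, 0.1484]
eef_rot: [[-0.0, 0.998, 0.068], [0.0, 0.068, -0.998], [-1.0, -0.0, -0.0]]
force: [0.2, -0.3, 0.5]
gripper_width: 0.0727
```

>>> arm_command --motion '[0,0,0,0,0.9,-0.8,4,0,-0.05,0.9,-1.6,8,0,-0.15,0.9,-2.5,12,0,-0.25,0.9,-3.5,16,0,-0.297,0.9,-4,19,0,-0.297,0.9,-4,20,0,-0.297,0.9,-4,20,0,-0.297,0.9]'

```text
clock: 12.8
position: [0.5437, -0.1057, 0.147]
eef_rot: [[-0.0, 0.975, -0.224], [0.0, -0.224, -0.975], [-1.0, -0.0, -0.0]]
force: [0.6, -0.4, 0.1]
gripper_width: 0.0769
```

>>> arm_command --motion '[-1,4,0,0,0.9,-2,8,0,0,0.9,-2.3,9.9,0,0,0.9,-2.3,9.9,0,0,0.9,-2.3,9.9,0,0,0.9,-2.3,9.9,0,0,0.9,-2.3,9.9,0,0,0.9,-2.3,9.9,0,0,0.9]'

```text
clock: 13.47
position: [0.5214, -0.0103, 0.1467]
eef_rot: [[0.0, 0.974, -0.228], [-0.0, -0.228, -0.974], [-1.0, 0.0, 0.0]]
force: [0.4, 0.2, -0.6]
gripper_width: 0.077
```

```bash
python3 - <<'E'
from h import *
c=bot.camera("side"); s=bot.state(); print(s["position"],np.arctan2(s["eef_rot"][1,1],s["eef_rot"][0,1]),s["force"])
crop(c,"s5.png",240,70,440,300,2.6)
E
```

```text
[ 0.5213189  -0.01007951  0.14671341] -0.2302859784593176 [ 0.46921352 -0.03924122 -0.19268319]
```

View pics/s5.png

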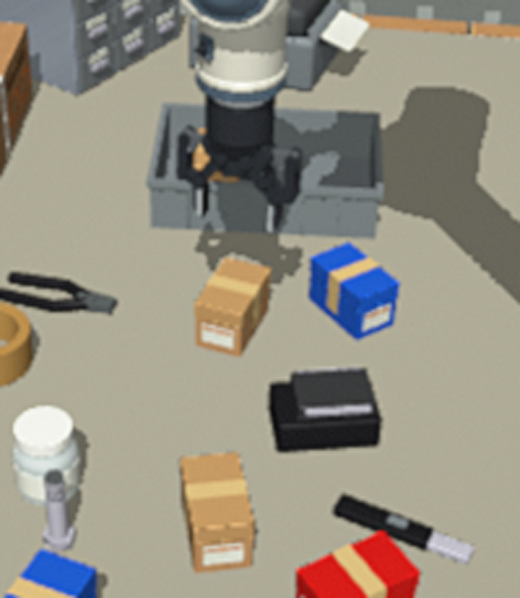

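The gripper is over R (crop (235,300)). L stands back in its place (crop (217,510)), and M is partly visible in the crate. I'll grasp R.

>>> arm_command --motion '[0,0,-3,0,0.9,0,0,-6.5,0,0.9,0,0,-9.5,0,0.9,0,0,-11.5,0,0.9,0,0,-12.6,0,0.9,0,0,-13,0,0.9,0,0,-13,0,0.9,0,0,-13,0,0.9]'

```text
clock: 14.18
position: [0.5214, -0.0094, 0.0172]
eef_rot: [[0.0, 0.974, -0.227], [-0.0, -0.227, -0.974], [-1.0, 0.0, -0.0]]
force: [-0.3, -0.5, -0.1]
gripper_width: 0.077
```

>>> arm_command --motion '[0,0,0,0,0.4,0,0,0,0,0.3,0,0,0,0,0.3,0,0,0,0,0.3,0,0,0,0,0.3,0,0,0.5,0,0.3,0,0,1.5,0,0.3,0,0,3,0,0.3]'

```text
clock: 14.85
position: [0.5203, -0.009, 0.0472]
eef_rot: [[-0.002, 0.974, -0.227], [0.0, -0.227, -0.974], [-1.0, -0.002, 0.0]]
force: [0.1, 0.6, -4.8]
gripper_width: 0.0594
```

>>> arm_command --motion '[0,0,2,0,0.3,0,0,4.5,0,0.3,0,0,7,0,0.3,0,0,9,0,0.3,0,0,10,0,0.3,0,0,10,0,0.3,0,0,10,0,0.3,0,0,10,0,0.3]'

```text
clock: 15.52
position: [0.5203, -0.009, 0.1458]
eef_rot: [[-0.002, 0.974, -0.227], [0.0, -0.227, -0.974], [-1.0, -0.002, 0.0]]
force: [-0.4, 0.2, -4.6]
gripper_width: 0.0593
```

```bash
python3 - <<'E'
from h import *
F=[]
for i in range(6):
    s=bot.state(); F.append(s["force"]); c=bot.camera("side")
print(np.array(F).round(1)[:,2],np.mean(F,0),s["position"],s["gripper_width"])
E
```

```text
[-4.6 -4.8 -4.1 -4.6 -5.2 -4.3] [ 0.10413728  0.12140133 -4.61116913] [ 0.52061348 -0.00904602  0.14599281] 0.05934273762726674
```

R reads 4.6 N, about 0.47 kg, so it's light and L is the full one. R goes in the near slot.

>>> arm_command --motion '[-0.5,-2,0,0.05,0.3,-1.2,-5,0,0.15,0.3,-2,-8.5,0,0.25,0.3,-3,-12,0,0.297,0.3,-3.9,-15.5,0,0.297,0.3,-4.7,-18.5,0,0.297,0.3,-5,-20,0,0.297,0.3,-5,-20,0,0.297,0.3]'

```text
clock: 16.48
position: [0.4705, -0.2123, 0.1466]
eef_rot: [[0.0, 0.998, 0.065], [-0.001, 0.065, -0.998], [-1.0, 0.0, 0.001]]
force: [0.3, 0.3, -4.0]
gripper_width: 0.0591
```

>>> arm_command --motion '[-0.7,-3,0,0,0.3,-1.5,-6.5,0,0,0.3,-2.2,-9,0,0,0.3,-2.6,-10.5,0,0,0.3,-2.7,-10.9,0,0,0.3,-2.7,-10.9,0,0,0.3,-2.7,-10.9,0,0,0.3,-2.7,-10.9,0,0,0.3]'

```text
clock: 17.15
position: [0.4442, -0.3169, 0.1466]
eef_rot: [[-0.0, 0.998, 0.069], [0.001, 0.069, -0.998], [-1.0, -0.0, -0.001]]
force: [0.0, 0.8, -5.5]
gripper_width: 0.0598
```

>>> arm_command --motion '[0,0,-2.5,0,0.3,0,0,-5.5,0,0.3,0,0,-8.2,0,0.3,0,0,-10.2,0,0.3,0,0,-11.3,0,0.3,0,0,-12,0,0.3,0,0,-12.2,0,0.3,0,0,-12.2,0,0.3]'

```text
clock: 17.82
position: [0.4444, -0.318, 0.0251]
eef_rot: [[0.0, 0.998, 0.068], [-0.0, 0.068, -0.998], [-1.0, 0.0, 0.0]]
force: [-0.3, -0.1, -4.2]
gripper_width: 0.0593
```

>>> arm_command --motion '[0,0,0,0,0.3,0,0,-0.1,0,0.3,0,0,-0.1,0,0.3,0,0,-0.15,0,0.3,0,0,-0.2,0,0.3,0,0,-0.25,0,0.3,0,0,-0.25,0,0.3,0,0,-0.25,0,0.3]'

```text
clock: 18.48
position: [0.4442, -0.3183, 0.0231]
eef_rot: [[0.001, 0.998, 0.068], [-0.001, 0.068, -0.998], [-1.0, 0.001, 0.001]]
force: [-3.5, 2.3, 13.4]
gripper_width: 0.0592
```

>>> arm_command --motion '[0,0,0,0,0.85,0,0,0,0,0.85,0,0,0,0,0.85,0,0,0,0,0.85,0,0,2,0,0.85,0,0,5,0,0.85,0,0,9,0,0.85,0,0,12.5,0,0.85]'

```text
clock: 19.15
position: [0.4437, -0.3179, 0.1489]
eef_rot: [[-0.001, 0.998, 0.068], [0.001, 0.068, -0.998], [-1.0, -0.001, -0.001]]
force: [1.2, -0.7, -0.6]
gripper_width: 0.0729
```

>>> arm_command --motion '[0,0,0,0,0.9,0.5,4,0,0.05,0.9,1,8,0,0.15,0.9,1.5,12,0,0.229,0.9,2,16,0,0.229,0.9,2.5,20,0,0.229,0.9,2.8,22,0,0.229,0.9,2.8,22,0,0.229,0.9]'

```text
clock: 19.82
position: [0.4718, -0.0944, 0.1472]
eef_rot: [[-0.001, 0.955, 0.296], [0.001, 0.296, -0.955], [-1.0, -0.0, -0.001]]
force: [0.7, 1.0, -0.7]
gripper_width: 0.0767
```

>>> arm_command --motion '[0.5,4,0,0,0.9,1,8,0,0,0.9,1.5,12,0,0,0.9,2,16,0,0,0.9,2,20,0,0,0.9,2,22,0,0,0.9,2,22,0,0,0.9,2,22,0,0,0.9]'

```text
clock: 20.48
position: [0.492, 0.1224, 0.1472]
eef_rot: [[0.0, 0.956, 0.295], [-0.0, 0.295, -0.956], [-1.0, -0.0, 0.0]]
force: [0.5, -0.2, -0.3]
gripper_width: 0.0771
```

>>> arm_command --motion '[0.5,4,0,0,0.9,0.5,8,0,0,0.9,0.5,12,0,0,0.9,0.5,16,0,0,0.9,0.5,20,0,0,0.9,0.5,20.4,0,0,0.9,0.5,20.4,0,0,0.9,0.5,20.4,0,0,0.9]'

```text
clock: 21.15
position: [0.4973, 0.3245, 0.147]
eef_rot: [[-0.0, 0.956, 0.292], [-0.001, 0.292, -0.956], [-1.0, -0.001, 0.001]]
force: [-0.7, -1.0, -0.1]
gripper_width: 0.077
```

```bash
python3 - <<'E'
from h import *
s=bot.state(); print(s["position"],np.arctan2(s["eef_rot"][1,1],s["eef_rot"][0,1]),s["force"])
c=bot.camera("side"); a=c["img"][80:320,210:430]; c=bot.camera("top"); b=c["img"][110:300,400:550]
a=cv2.resize(a,(480,524)); b=cv2.resize(b,(310,393)); b=cv2.copyMakeBorder(b,0,131,0,0,0); cv2.imwrite("pics/s6.png",np.hstack([a,b]))
E
```

```text
[0.49731101 0.32450576 0.14698086] 0.2966036362126982 [-0.65031577 -1.01918293 -0.09871437]
```

View pics/s6.png

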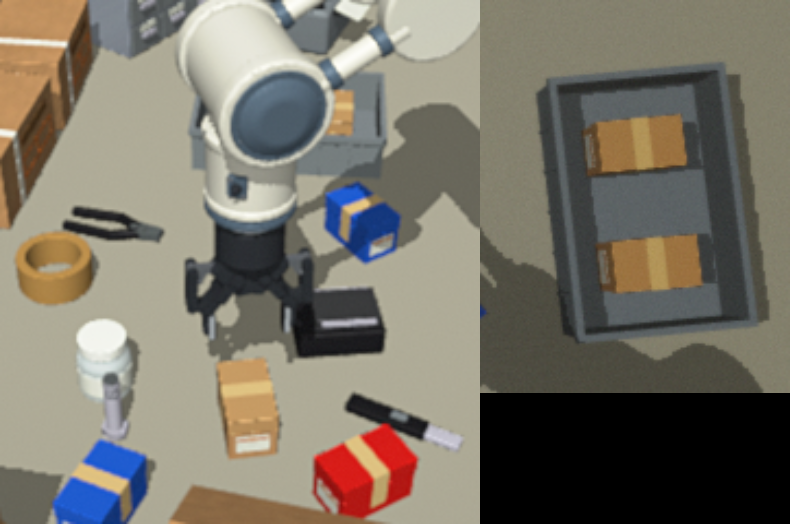

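Both light cartons sit lids up, side by side and parallel in the crate (right panel at (640,145) and (650,265)). L is under the gripper (left panel (248,400)). I'll pick it up.

>>> arm_command --motion '[0,0,-3,0,0.9,0,0,-6.5,0,0.9,0,0,-9.5,0,0.9,0,0,-11.5,0,0.9,0,0,-12.6,0,0.9,0,0,-13,0,0.9,0,0,-13,0,0.9,0,0,-13,0,0.9]' --grip_force 85

```text
clock: 21.92
position: [0.4977, 0.3257, 0.0183]
eef_rot: [[0.001, 0.956, 0.292], [0.001, 0.292, -0.956], [-1.0, 0.001, -0.0]]
force: [0.0, 0.0, 0.3]
gripper_width: 0.0768
```

>>> arm_command --motion '[0,0,0,0,0.4,0,0,0,0,0.3,0,0,0,0,0.3,0,0,0,0,0.3,0,0,0,0,0.3,0,0,0.5,0,0.3,0,0,1.5,0,0.3,0,0,3,0,0.3]'

```text
clock: 22.58
position: [0.4962, 0.3255, 0.0474]
eef_rot: [[-0.002, 0.956, 0.293], [-0.001, 0.293, -0.956], [-1.0, -0.002, 0.0]]
force: [-1.3, -1.0, -8.2]
gripper_width: 0.059
```

>>> arm_command --motion '[0,0,2,0,0.3,0,0,5,0,0.3,0,0,8,0,0.3,0,0,11,0,0.3,0,0,14,0,0.3,0,0,16,0,0.3,0,0,17,0,0.3,0,0,17,0,0.3]'

```text
clock: 23.25
position: [0.4976, 0.3263, 0.2198]
eef_rot: [[0.003, 0.956, 0.293], [0.002, 0.293, -0.956], [-1.0, 0.004, -0.001]]
force: [1.2, 1.0, -7.8]
gripper_width: 0.0592
```

>>> arm_command --motion '[0,0,0,0,0.3,0,0,0,0,0.3,0,0,0,0,0.3,0,0,0,0,0.3,0,0,0,0,0.3,0,0,0,0,0.3,0,0,0,0,0.3,0,0,0,0,0.3]'

```text
clock: 23.92
position: [0.497, 0.3259, 0.2172]
eef_rot: [[-0.0, 0.956, 0.293], [-0.0, 0.293, -0.956], [-1.0, -0.0, 0.0]]
force: [-0.3, 0.1, -8.1]
gripper_width: 0.0588
```

```bash
python3 - <<'E'
from h import *
F=[]
for i in range(6):
    s=bot.state(); F.append(s["force"]); c=bot.camera("side")
print(np.mean(F,0),s["position"],s["gripper_width"])
a=cv2.resize(c["img"],(640,400)); cv2.imwrite("pics/s7.png",a)
E
```

```text
[ 0.03197991  0.09253685 -7.65058419] [0.49699045 0.32591182 0.21730701] 0.05891893302297904
```

View pics/s7.png

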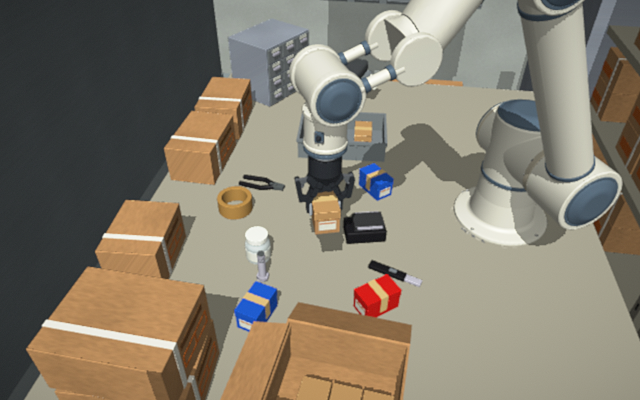

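The full carton is held level at (327,215), and everything else stands where it was. Handing in.

```bash
python3 -c "
from station import bot
print(bot.hand_in())"
```

```text
the job is handed in; nothing more can be done
None
```

The job is done and handed in at about 24 s of the 72 s allowed. I hefted all three cartons:

| Carton (top view) | Weight | Mass | Verdict |
|---|---|---|---|
| Left | about 7.7 N | 0.79 kg | full |
| Middle | 5.4 N | 0.55 kg | part-used |
| Right | 4.6 N | 0.47 kg | part-used |

I set the full one back in its place. Then I lowered the two lighter ones onto the crate floor, middle carton in the far slot and right carton in the near one, and released each only after it touched down.

**Last checks:**
- **Crate:** the top view shows both cartons lids up, parallel and side by side.
- **Full carton:** it is gripped level at 59 mm with its underside about 20 cm above the bench. It reads 7.65 N on the second lift, which agrees with the first.
- **Other items:** the side view shows nothing else moved.

Its mass, 0.78–0.79 kg, is at or just under the low end of the stated full range. It is still well clear of the other two, and no check failed.

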